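# Shut a tray of shells in the curing box

### The job

Get the tray of shells locked up in the curing box. First draw the yellow pin out of its bore and leave it hanging by its collar in the open notch at the front of the box; then lift the tray off the sloping stand and lay it flat, shells up, on the floor of the box, close the lid all the way without slamming it, and swing the clamp bar across the lid to its stop. Never tip the tray much further than it leans on the stand, and leave all the other things on the table where they are.

Things in the scene. Friction and masses are not known exactly. Their poses are not given: they have to be found in the camera images.
- box: White open-topped curing box, 162 (x) x 142 (y) x 75 mm high, walls and floor 6 mm, fixed. Origin: centre of its underside; x away from its front, y left, z up. Lid hinged on its far (+x) rim. On its front: blue bore block (38 x 38, 84 mm high, centre x -100, y -55) and blue notch bracket (y +55). The clamp bar's post (radius 11) stands at x +10, y -115
- box_floor (a point): Centre of the box's inner floor, 6 mm above the table; axes as the box. The inner space is 150 (x) x 130 (y) x 69 mm high
- bore (a point): Mouth of the upright bore (15 mm wide, 64 mm deep) in the top of the blue block, 84 mm above the table; the pin stands in it at first and bars the way of the clamp bar
- notch (a point): Where the pin is to hang: middle of the notch, on the top face (84 mm above the table) of the blue bracket; axes as the box. The bracket is a level fork 10 mm thick, 46 wide; notch 18 mm wide, 37 mm long (box x -135 to -98), open to the front (-x), top and bottom, with free air below
- lid (a joint): Angle of the amber lid (rad): 0 shut, grows as it opens, about upright at first; its stiff hinge holds it wherever it is left. Plate 162 (from the hinge) x 142 x 7 mm, with a black tab 40 mm wide that juts 24 mm past its free edge. Hinge line: along the box's y, at box x +81, height 75 mm, at the plate's underside. Shut, its top is 82 mm above the table
- lid_tab (a point): Point on the outer (top) face of the lid's black tab, on its centreline, 176 mm from the hinge line and 10 mm from the tab's tip; moves with the lid
- bar (a joint): Angle of the steel clamp bar (rad) about its upright post: 0 across the lid (pointing to the box's +y), at its stop; grows as it swings to the front; about 1.7 at first (pointing to the box's -x). It turns level, 85 to 97 mm above the table, is 18 mm wide, 155 mm long, and stays where it is left
- bar_knob (a point): Top centre of the red upright round knob (diameter 22, 32 mm tall) near the bar's end, 145 mm from the post's axis, 129 mm above the table; moves with the bar
- pin: Locking pin, 97 mm long, 80 g, loose: steel shaft diameter 12, 55 mm long; above it a collar diameter 30, 6 mm thick; above that a yellow round grip, diameter 16, 36 mm tall. Origin: centre of the underside of the collar; z along the pin towards the grip. Starts in the bore with its collar on the block
- stand: Plywood drying stand, fixed, 140 x 125 mm, about 100 mm high; its board slopes 30 degrees (0.524 rad), low side at the stand's -x, which is turned away from the robot, with a ledge at the foot that holds the tray. Origin: centre of its underside
- tray: Tray of shells, loose, about 250 g: wooden board 110 (x) x 90 (y) x 8 mm with small shells fixed on top and a blue bridge handle along its x over the middle. Origin: centre of the board's underside; z normal to the board, out of the shell side. Lies on the stand at first, leaning 30 degrees, its shell side up and away from the robot
- tray_grip (a point): Centre of the tray's handle rail: 80 mm long (tray x), 18 mm thick (tray y), 18 mm high (tray z), its centre 51 mm above the board's underside, 34 mm of free air beneath it; axes as the tray
- jar_teal: Teal jar with white cap, radius 26, 70 mm high, loose, beside the box; leave alone. Origin: underside
- jar_red: Red jar with black cap, radius 26, 75 mm high, loose; leave alone. Origin: underside
- tape: Cardboard-coloured roll lying flat, radius 40, 24 mm high, loose; leave alone. Origin: underside
- shell_box: Cardboard box of shells, 150 x 110 x 50 mm, loose; leave alone. Origin: underside
- cup: White plastic cup, radius 36, 80 mm high, loose; leave alone. Origin: underside
- brush: Paint brush, 170 mm long, lying beside the stand, loose; leave alone. Origin: underside of its middle; x along the brush

How it is judged:
On the way, in this order (a step that is already met when the one before it is completed fails the run):
1. the pin hangs in the notch, let go (horizontal distance between pin and notch below 0.018 m and z of pin in the frame of notch between -0.005 and 0.005 m and angle between pin's own z axis and vertical below 0.12 rad and contact force between the fingers and pin below 0.3 N and linear speed of pin below 0.02 m/s), for 0.2 s.
2. the tray lies flat on the floor of the box, let go (x of tray in the frame of box_floor between -0.03 and 0.03 m and y of tray in the frame of box_floor between -0.03 and 0.03 m and z of tray in the frame of box_floor between -0.006 and 0.006 m and angle between tray's own z axis and vertical below 0.06 rad and contact force between the fingers and tray below 0.3 N and linear speed of tray below 0.02 m/s), for 0.2 s.
3. the lid is shut (x of tray in the frame of box_floor between -0.03 and 0.03 m and y of tray in the frame of box_floor between -0.03 and 0.03 m and z of tray in the frame of box_floor between -0.006 and 0.006 m and angle between tray's own z axis and vertical below 0.06 rad and value of joint lid below 0.04 rad), for 0.2 s.
4. the clamp bar lies across the shut lid (value of joint lid below 0.04 rad and value of joint bar below 0.1 rad), for 0.2 s.
At the end, for the whole second after the job is handed in: Pin upright (0.12 rad) in the notch, within 18 mm of its point, collar on the bracket (5 mm); tray flat (0.06 rad) on the box floor (6 mm), centred within 30 mm in x and y; lid below 0.04 rad; bar below 0.1 rad; pin and tray at rest (all of step 4 and horizontal distance between pin and notch below 0.018 m and z of pin in the frame of notch between -0.005 and 0.005 m and angle between pin's own z axis and vertical below 0.12 rad and x of tray in the frame of box_floor between -0.03 and 0.03 m and y of tray in the frame of box_floor between -0.03 and 0.03 m and z of tray in the frame of box_floor between -0.006 and 0.006 m and angle between tray's own z axis and vertical below 0.06 rad and linear speed of each of pin, tray below 0.02 m/s); the robot touches nothing.
It fails at once if the tray is tipped more than 60 degrees (angle between tray's own z axis and vertical above 1.05 rad).
It fails at once if the lid is slammed (closing faster than 4 rad/s) (velocity of joint lid below -4 rad/s).
It fails at once if another thing on the table is moved more than 40 mm (distance of any of jar_teal, jar_red, tape, shell_box, cup, brush from where it was at the start of the episode above 0.04 m).
It also fails if it takes over 70 s, if anything falls off the work surface, if the arm or the gripper's body presses on something with over 40 N, if the wrist force passes 120 N, or if a joint passes its speed limit or range.

### The arm

A 7-joint arm with a two-finger parallel gripper is mounted at the origin on the work surface. World frame = base frame: x ahead of the robot, y to its left, z up, the work surface at z = 0. Lengths are in m, angles in rad, forces in N, time in s.
With the tool pointing down it reaches from about 0.35 to 0.9 m from the base axis. Payload 7.2 kg.
Tool frame: the origin (TCP) lies midway between the tips of the shut fingers; the grasp point (between the pads) lies 19 mm behind it; z points along the fingers, y is the line along which they close (so a half turn about z gives the same grasp; the last joint's range is limited). The gripper opens to 85 mm and grips with 20 to 120 N. Pads are 22 mm wide; open, the fingers measure 114 mm over their backs; the gripper's body (76 mm by 85 mm) begins 54 mm behind the grasp point. The pads swing forward as they close: fully open they stand 13 mm farther back than shut.
Start: joints at [-1.361, 0.411, -0.013, 1.596, 0.006, 1.134, -0.082], TCP at [0.171, 0.601, 0.231] pointing down, gripper open.
Joint ranges: [-2.95, 2.95], [-0.29, 1.99], [-1.47, 1.44], [0.14, 2.54], [-1.03, 4.17], [0.13, 1.85], [-2.86, 2.86]. Speed limits (rad/s): [2.39, 2.39, 3.01, 3.01, 3.14, 3.14, 3.14].

### API

Orientations are given as a unit quaternion [x, y, z, w].
In Python, from rig import * gives the robot as it stands.
- The arm moves only by the shell command python3 -m inch 'ROWS'. ROWS is JSON, a list of rows, each a list of 3 entries, a list of its own where there are three numbers: the shift along the tool's x, y, z in mm, then the turn, a rotation vector about the tool's x, y, z in degrees, then the opening, from 0 (shut) to 1 (fully open). A call has 1 to 20 rows; each row shifts and turns the commanded pose from where the row before left it, along the tool's axes as they then stand; what a row does not reach is not made up. A row lasts 1/10 s, in which the tool goes at most 50 mm and 8.59 degrees, less where a joint would pass 70% of its speed; a pose out of reach is approached as far as the arm can. A call with a gripper value outside its range is refused whole. The fingers move at their own pace and stop on an object; the grip force is fixed at half the most. Time passes only in rows, so rows that do not move let the fingers close. It gives the time, the measured TCP pose, the force, the opening and the grip force at its end, in the units of the state.
- read_state(): the state, without advancing time (a new reading comes with each control period).
- get_image(name): name is "side" or "top"; returns the picture (480x640x3 uint8, red, green, blue); there is no depth.
- calibration(name): a dict with "fov_y" (degrees; the focal length in pixels is half the picture's height over the tangent of half this angle, whatever the lens; pixels are square), "cx", "cy" (the principal point, pixels), "k1" (the pictures are not rectified: a ray, as slopes to the right and down, at radius r is drawn at 1 + k1 r^2 times it, then the intrinsics apply), "world_from_camera" (4x4, takes a point from camera to world coordinates). Camera axes: x right, y down, z forward; pixel columns grow to the right and rows downward; lengths in m; the calibration is good to about 2 mm. A picture is of the moment at which its call begins. calibration takes no time and is no camera call.
- hand_in(): hands the job in; it is judged then, once.
The state is a dict: "clock": time; "joint_positions": joint angles; "qvel": joint speeds; "joint_torque": joint torques, N m; "eef_pos": TCP position; "tool_rot": TCP orientation; "contact_force": force on the tool from outside, world axes, zero at the start; "torque": the same for the moment, N m; "grip_width": opening from 0.0 (shut) to 1.0 (fully open); "grasp_force": force on a finger pad.
Only numpy, scipy, OpenCV 4.12 (cv2) and the standard library are available. Lean on these libraries where they do the work, as an engineer would, in place of code of your own. Each camera call takes 0.05 s, during which the arm holds its last target. There are 200 camera calls.

## Working session

There is one attempt and no reset: what is moved stays moved. The work goes in short steps, Python scripts to look and compute and a shell command to move; the robot and the scene stay as the last step left them, time stands still between calls to the robot, and variables do not carry over. Pictures are saved under pics/ and viewed, at most 10 in all, crops included, and the job is handed in when it is done.

```bash
ls; mkdir -p pics; python3 - <<'E'
from rig import *
import cv2
for n in("side","top"):
    cv2.imwrite(f"pics/{n}0.png",get_image(n)[:,:,::-1]); c=calibration(n); print(n,c)
s=read_state();print(s)
E
```

```text
pics
side {'fov_y': 56.043015458143365, 'cx': 321.1122718727525, 'cy': 241.67051024383932, 'k1': -0.05512785701774641, 'world_from_camera': array([[ 0.94539972, -0.20351023,  0.25456426,  0.30499887],
       [-0.32578361, -0.61212123,  0.72053635, -0.86663516],
       [ 0.00918767, -0.76412773, -0.64499954,  0.89890249],
       [ 0.        ,  0.        ,  0.        ,  1.        ]])}
top {'fov_y': 47.65061632327191, 'cx': 316.3738552870728, 'cy': 235.8696818938877, 'k1': -0.1401121822518688, 'world_from_camera': array([[-0.05551579, -0.9785787 ,  0.1982466 ,  0.33981577],
       [-0.99845378,  0.05384596, -0.01380826,  0.01706913],
       [ 0.00283769, -0.19870665, -0.9800549 ,  1.44553202],
       [ 0.        ,  0.        ,  0.        ,  1.        ]])}
{'clock': 0.1, 'joint_positions': array([-1.361218  ,  0.41182359, -0.01271212,  1.5969577 ,  0.00559375,
        1.13430007, -0.08219292]), 'qvel': array([-0.00026727, -0.00123025, -0.00077625, -0.00213918, -0.00049061,
       -0.00045845, -0.00034576]), 'joint_torque': array([ 2.75205799e-03, -6.01825619e+01,  6.84212353e-01, -3.00086403e+01,
        1.39769632e-02,  6.47722612e-03,  2.35393550e-06]), 'eef_pos': array([0.17129971, 0.60060369, 0.23053595]), 'tool_rot': array([ 1.38428800e-01,  9.90372122e-01, -7.24701013e-04, -5.23787226e-05]), 'contact_force': array([ 1.50618433, -0.19840256,  0.10432592]), 'torque': array([ 0.02693213, -0.00281913,  0.0082449 ]), 'grasp_force': 0.0, 'grip_width': 1.000493974218364}
```

View pics/side0.png

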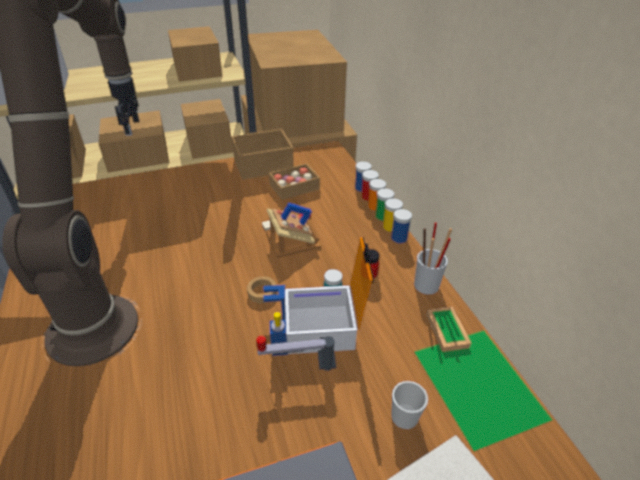

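View pics/top0.png

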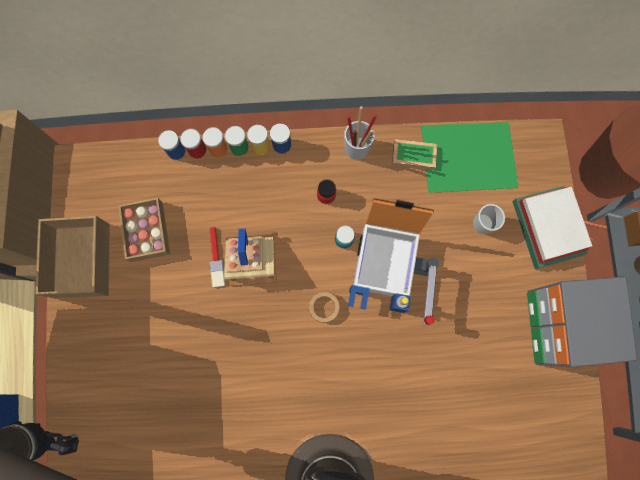

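Top view: box centred near (387,262), fork at (360,297), pin at (402,301), knob at (430,320), and the tray handle at (242,247). The side view shows the same items. I'll measure masks next.

```bash
cat > h.py <<'E'
from rig import *
import numpy as np, cv2
from scipy.spatial.transform import Rotation as R
def K(c):
    f=240/np.tan(np.radians(c["fov_y"]/2)); return f,c["cx"],c["cy"],c["k1"],c["world_from_camera"]
def ray(n,u,v):
    f,cx,cy,k,T=K(calibration(n)); d=np.array([(u-cx)/f,(v-cy)/f]); p=d.copy()
    for _ in range(20): p=d/(1+k*(p@p))
    return T[:3,3],T[:3,:3]@np.array([*p,1])
def plane(n,u,v,z):
    o,d=ray(n,u,v); return o+d*(z-o[2])/d[2]
def tri(a,b):
    o1,d1=ray("top",*a);o2,d2=ray("side",*b)
    s=np.linalg.lstsq(np.c_[d1,-d2],o2-o1,rcond=None)[0]
    p,q=o1+s[0]*d1,o2+s[1]*d2; return (p+q)/2,np.linalg.norm(p-q)
def proj(n,P):
    f,cx,cy,k,T=K(calibration(n)); c=T[:3,:3].T@(np.array(P)-T[:3,3]); p=c[:2]/c[2]; p=p*(1+k*(p@p)); return f*p+[cx,cy]
def blobs(im,lo,hi,mina=8):
    m=cv2.inRange(cv2.cvtColor(im,cv2.COLOR_RGB2HSV),lo,hi)
    n,l,s,c=cv2.connectedComponentsWithStats(m); return m,[(c[i].round(1).tolist(),s[i].tolist()) for i in range(1,n) if s[i][4]>=mina]
E
python3 - <<'E'
from h import *
I={n:cv2.imread(f"pics/{n}0.png")[:,:,::-1].copy() for n in("side","top")}
for n,(x0,y0,x1,y1) in dict(top=(190,180,460,345),side=(230,180,400,390)).items():
    M=np.zeros((480,640),np.uint8)
    im=I[n].copy(); mk=np.zeros_like(im); mk[y0:y1,x0:x1]=im[y0:y1,x0:x1]
    for k,lo,hi in [("yellow",(24,150,120),(33,255,255)),("blue",(105,150,60),(125,255,255)),("red",(0,200,90),(4,255,255)),("red2",(174,180,90),(180,255,255))]:
        print(n,k,blobs(mk,lo,hi)[1])
a=I["top"][215:335,330:450]; b=I["top"][215:295,200:290]; c=I["side"][255:375,245:385]; d=I["side"][195:260,255:330]
r=lambda q,w,h:cv2.resize(q,(w,h),interpolation=cv2.INTER_CUBIC)
o=np.vstack([np.hstack([r(a,360,300)[:, :],r(b,338,300)]),np.hstack([r(c,350,300),r(d,348,300)])])
cv2.imwrite("pics/z.png",o[:,:,::-1])
E
```

```text
top yellow [([403.8, 300.6], [401, 298, 7, 6, 34])]
top blue [([242.4, 246.0], [238, 229, 10, 36, 253]), ([358.1, 294.9], [349, 286, 19, 23, 221]), ([397.2, 303.8], [391, 295, 17, 16, 78])]
top red []
top red2 []
side yellow [([387.8, 220.1], [384, 210, 9, 20, 112]), ([276.9, 318.4], [274, 312, 6, 14, 66])]
side blue [([358.4, 183.9], [357, 180, 4, 10, 35]), ([296.5, 211.5], [282, 204, 28, 20, 198]), ([396.4, 232.3], [393, 222, 7, 20, 107]), ([274.8, 293.0], [264, 286, 20, 15, 187]), ([277.8, 336.0], [271, 330, 14, 12, 129])]
side red [([365.4, 191.4], [362, 183, 7, 17, 56]), ([374.1, 267.8], [371, 263, 7, 12, 35]), ([260.7, 341.7], [257, 337, 9, 13, 70])]
side red2 [([363.6, 186.5], [363, 182, 3, 10, 18]), ([374.2, 272.6], [373, 270, 3, 7, 8])]
```

View pics/z.png

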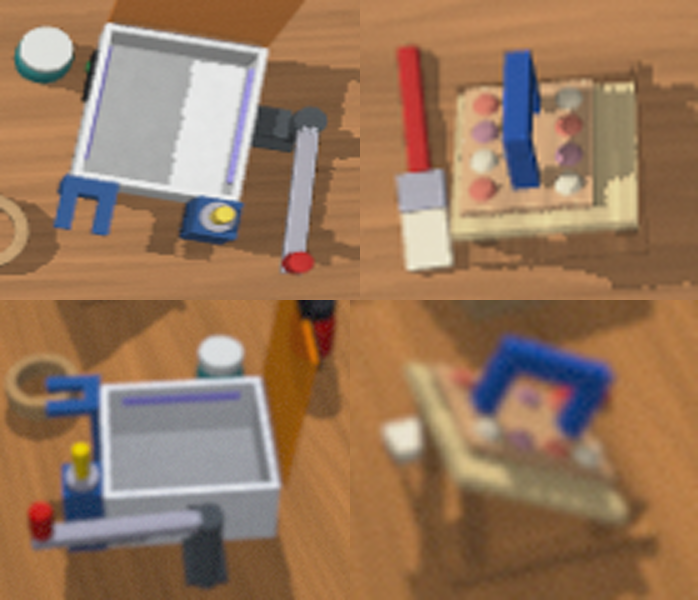

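The zoom shows the rim corners, fork, pin, bar, rail and board clearly. I'll turn them into coordinates now.

```bash
python3 - <<'E'
from h import *
A=lambda x,y:(330+x/3,215+y/2.5); B=lambda x,y:(200+(x-360)/3.756,215+y/3.75)
C=lambda x,y:(245+x/2.5,255+(y-300)/2.5); D=lambda x,y:(255+(x-350)/4.64,195+(y-300)/4.615)
rim={k:plane("top",*A(*p),.075) for k,p in dict(fl=(107,24),fr=(269,46),nr=(238,206),nl=(72,181)).items()}
rs={k:plane("side",*C(*p),.075) for k,p in dict(fl=(262,378),fr=(277,486),nr=(104,497),nl=(101,385)).items()}
for k in rim: print(k,rim[k][:2].round(4),rs[k][:2].round(4))
c=sum(rim.values())/4
ex=(rim["fl"]+rim["fr"]-rim["nl"]-rim["nr"])/2; ey=(rim["fl"]+rim["nl"]-rim["fr"]-rim["nr"])/2
print("ctr",c,sum(rs.values())/4,"len",np.linalg.norm(ex),np.linalg.norm(ey),"yaw",np.degrees([np.arctan2(ex[1],ex[0]),np.arctan2(-ey[0],ey[1])]))
print("pin top",tri((403.8,300.6),(276.9,318.4)))
print("knob",tri(A(298,262),C(41,510)))
print("lid tab top",plane("top",404,204.5,.24))
# fork
for p in [(66,181),(117,183),(108,234),(94,232),(60,228),(72,230)]: print("fork",plane("top",*A(*p),.084)[:2].round(4))
f=tri(B(517,52),D(610,370)); print("rail far end",f)
for z in(.1,.12,.14): print([plane("top",*B(*p),z)[:2].round(4) for p in[(505,52),(514,187),(531,52),(540,187)]])
E
```

```text
fl [ 0.6398 -0.1313] [ 0.6422 -0.135 ]
fr [ 0.6089 -0.2697] [ 0.6039 -0.2684]
nr [ 0.4454 -0.2284] [ 0.4491 -0.2297]
nl [ 0.479  -0.0899] [ 0.4846 -0.0926]
ctr [ 0.54326939 -0.17981321  0.075     ] [ 0.54494472 -0.18142265  0.075     ] len 0.16727246835029633 0.14217302683214086 yaw [-14.31611738 -13.09992422]
pin top (array([ 0.43491896, -0.20767021,  0.10976716]), np.float64(0.0016361318557126948))
knob (array([ 0.38514852, -0.26408368,  0.12410876]), np.float64(0.0016914999624282974))
lid tab top [ 0.64612429 -0.20530647  0.24      ]
fork [ 0.4784 -0.0842]
fork [ 0.4739 -0.1268]
fork [ 0.4233 -0.1156]
fork [ 0.426  -0.1041]
fork [ 0.4316 -0.076 ]
fork [ 0.429  -0.0859]
rail far end (array([0.6433081 , 0.18739972, 0.08937823]), np.float64(0.0008536898164179048))
[array([0.641 , 0.1943]), array([0.5483, 0.1908]), array([0.64  , 0.1766]), array([0.5474, 0.1734])]
[array([0.6365, 0.1916]), array([0.5452, 0.1882]), array([0.6355, 0.1743]), array([0.5443, 0.1711])]
[array([0.632, 0.189]), array([0.5421, 0.1856]), array([0.6311, 0.1719]), array([0.5412, 0.1688])]
```

```bash
cat >> h.py <<'E'
def trayR(yaw):  # e downslope, lateral, normal, as columns
    return (R.from_euler('z',yaw,degrees=True)*R.from_euler('y',30,degrees=True)).as_matrix()
E
python3 - <<'E'
from h import *
out=[]
P=np.array([.604,.186,.101]); M=trayR(2)
for n,(x0,y0,w,h) in dict(top=(195,210,100,75),side=(250,190,100,75)).items():
    s=4; im=cv2.imread(f"pics/{n}0.png")[y0:y0+h,x0:x0+w]; im=cv2.resize(im,None,fx=s,fy=s,interpolation=cv2.INTER_CUBIC)
    def d(ps,col):
        q=[((proj(n,P+M@np.array(p)/1000)-[x0,y0]+.5)*s).astype(int) for p in ps]; cv2.polylines(im,[np.array(q)],True,col,1)
    d([(40,9,9),(40,-9,9),(-40,-9,9),(-40,9,9)],(0,255,255))
    d([(40,9,-9),(40,-9,-9),(-40,-9,-9),(-40,9,-9)],(0,255,255))
    d([(55,45,-43),(55,-45,-43),(-55,-45,-43),(-55,45,-43)],(0,255,0))
    out.append(im)
x0,y0,w,h=300,200,0,0
for n,(x0,y0,w,h) in dict(top=(340,190,100,75*3//2),side=(250,230,130,150)).items():
    pass
B=np.array([.544,-.1805,0]);Rb=R.from_euler('z',-13.3,degrees=True).as_matrix()
row=[]
for n,(x0,y0) in dict(top=(340,240),side=(250,285)).items():
    s=4; im=cv2.imread(f"pics/{n}0.png")[y0:y0+75,x0:x0+100]; im=cv2.resize(im,None,fx=s,fy=s,interpolation=cv2.INTER_CUBIC)
    def d(ps,col):
        q=[((proj(n,B+Rb@np.array(p)/1000)-[x0,y0]+.5)*s).astype(int) for p in ps]; cv2.polylines(im,[np.array(q)],True,col,1)
    d([(81,71,75),(81,-71,75),(-81,-71,75),(-81,71,75)],(0,255,0))
    d([(-135,32,84),(-81,32,84),(-81,78,84),(-135,78,84),(-135,64,84),(-98,64,84),(-98,46,84),(-135,46,84)],(0,255,255))
    d([(-100,-55,126),(-100,-55,90)],(0,0,255))
    row.append(im)
cv2.imwrite("pics/ov.png",np.vstack([np.hstack(out),np.hstack(row)]))
E
```

```text
(no output)
```

View pics/ov.png

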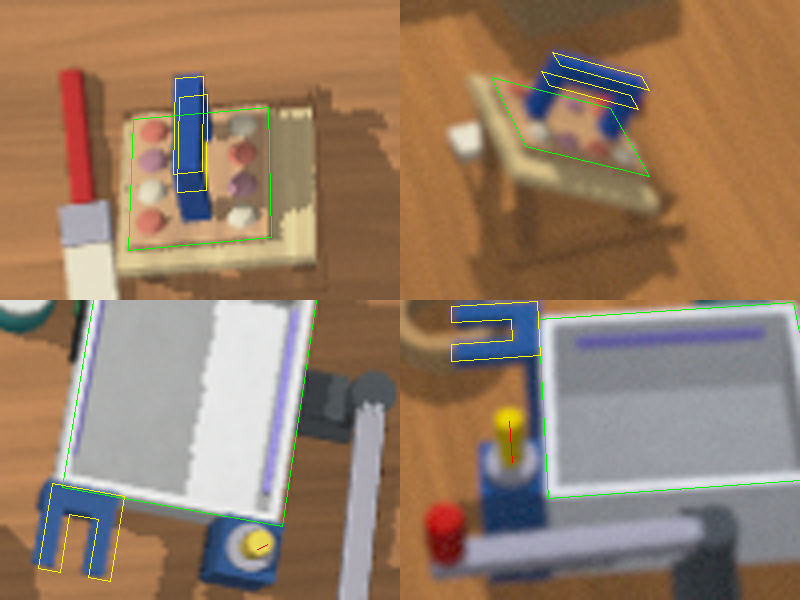

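The overlay fits within about 1 px. It puts the box at (0.5445, -0.1785) with yaw -13.3°, the pin at about (0.4345, -0.209) and the rail centre at (0.603, 0.186, 0.102). First I'll head for the pin.

```bash
cat >> h.py <<'E'
BX=np.array([.5445,-.1785,0]);RB=R.from_euler('z',-13.3,degrees=True)
box=lambda *p:BX+RB.apply(np.array(p)/1000)
def down(a): # tool down, tool y at world azimuth a deg
    y=np.array([np.cos(np.radians(a)),np.sin(np.radians(a)),0]);z=np.array([0,0,-1.]);return R.from_matrix(np.c_[np.cross(y,z),y,z])
def plan(pos,rot):
    s=read_state();q=R.from_quat(s["tool_rot"]);d=(np.array(pos)-s["eef_pos"])*1000
    print("t",round(s["clock"],1),"pos",s["eef_pos"].round(4),"q",s["joint_positions"].round(2))
    print("turn",(q.inv()*rot).as_rotvec(degrees=True).round(1),"shift now",q.inv().apply(d).round(1),"shift after turn",rot.inv().apply(d).round(1))
E
python3 -m inch '[[[-36,-26,-7],[0,0,0],1],[[-36,-26,-7],[0,0,0],1],[[-36,-26,-7],[0,0,0],1],[[-36,-26,-7],[0,0,0],1],[[-36,-26,-7],[0,0,0],1],[[-36,-26,-7],[0,0,0],1],[[-36,-26,-7],[0,0,0],1],[[-36,-26,-7],[0,0,0],1],[[-36,-26,-7],[0,0,0],1],[[-36,-26,-7],[0,0,0],1]]'
python3 -m inch '[[[0,0,0],[0,0,8],0.6],[[0,0,0],[0,0,8],0.6],[[0,0,0],[0,0,8],0.6],[[0,0,0],[0,0,8],0.6],[[0,0,0],[0,0,8],0.6],[[0,0,0],[0,0,8],0.6],[[0,0,0],[0,0,8],0.6],[[0,0,0],[0,0,8],0.6],[[0,0,0],[0,0,8],0.6],[[0,0,0],[0,0,8],0.6],[[0,0,0],[0,0,8],0.6],[[0,0,0],[0,0,0],0.6]]'
python3 - <<'E'
from h import *
p=box(-100,-55,0);print(p)
plan([p[0],p[1],.2],down(-13.3))
E
```

```text
clock: 1.1
eef_pos: [0.447, 0.2506, 0.3015]
tool_rot: [0.138, 0.99, -0.0, -0.0]
contact_force: [1.0, 1.2, -0.2]
grip_width: 0.998
grasp_force: 0.0
clock: 2.3
eef_pos: [0.4461, 0.2522, 0.301]
tool_rot: [0.788, 0.615, -0.0, 0.0]
contact_force: [-0.2, -0.8, -0.4]
grip_width: 0.603
grasp_force: 0.0
[ 0.43452938 -0.20901986  0.        ]
t 2.3 pos [0.4461 0.2522 0.301 ] q [-0.94  0.16  0.38  1.79 -0.06  1.21 -0.79]
turn [-0.   0.  -0.7] shift now [-450.2  100.6  101.2] shift after turn [-451.5   94.9  101. ]
```

```bash
python3 -m inch '[[[-45,10,0],[0,0,0],0.6],[[-45,10,0],[0,0,0],0.6],[[-45,10,0],[0,0,0],0.6],[[-45,10,0],[0,0,0],0.6],[[-45,10,0],[0,0,0],0.6],[[-45,10,0],[0,0,0],0.6],[[-45,10,0],[0,0,0],0.6],[[-45,10,20],[0,0,0],0.6],[[-45,10,30],[0,0,0],0.6],[[-45,10,40],[0,0,0],0.6],[[0,0,0],[0,0,0],0.6],[[0,0,0],[0,0,0],0.6]]'
python3 - <<'E'
from h import *
p=box(-100,-55,0)*.6+np.array([.435,-.2077,0])*.4
plan([p[0],p[1],.094],down(-13.3))
E
```

```text
clock: 3.5
eef_pos: [0.4346, -0.1965, 0.2206]
tool_rot: [0.787, 0.616, -0.001, -0.001]
contact_force: [0.1, 1.2, 0.2]
grip_width: 0.602
grasp_force: 0.0
t 3.5 pos [ 0.4346 -0.1965  0.2206] q [-0.36  0.2   0.8   1.99 -0.17  1.02  0.27]
turn [-0.1  0.1 -0.6] shift now [-11.5   3.3 126.6] shift after turn [-11.7   2.8 126.6]
```

```bash
python3 -m inch '[[[-6,2,20],[0,0,0],0.6],[[-6,1,30],[0,0,0],0.6],[[0,0,30],[0,0,0],0.6],[[0,0,25],[0,0,0],0.6],[[0,0,10],[0,0,0],0.6],[[0,0,10],[0,0,0],0.6],[[0,0,0],[0,0,0],0.6],[[0,0,0],[0,0,0],0.6]]'
python3 - <<'E'
from h import *
p=box(-100,-55,0)*.6+np.array([.435,-.2077,0])*.4
plan([p[0],p[1],.094],down(-13.3))
E
```

```text
clock: 4.3
eef_pos: [0.4362, -0.2081, 0.0972]
tool_rot: [0.787, 0.617, 0.001, 0.0]
contact_force: [0.1, -0.2, 0.8]
grip_width: 0.595
grasp_force: 0.0
t 4.3 pos [ 0.4362 -0.2081  0.0972] q [-0.21  0.41  0.7   2.11 -0.38  0.75  0.49]
turn [ 0.1 -0.  -0.6] shift now [-0.7 -1.4  3.2] shift after turn [-0.7 -1.4  3.2]
```

```bash
python3 -m inch '[[[-1,-1,3],[0,0,0],0.6],[[0,0,0],[0,0,0],0.1],[[0,0,0],[0,0,0],0],[[0,0,0],[0,0,0],0],[[0,0,0],[0,0,0],0],[[0,0,0],[0,0,0],0],[[0,0,0],[0,0,0],0],[[0,0,0],[0,0,0],0]]'
python3 -m inch '[[[0,0,-10],[0,0,0],0],[[0,0,-15],[0,0,0],0],[[0,0,-15],[0,0,0],0],[[0,0,-15],[0,0,0],0],[[0,0,-15],[0,0,0],0],[[0,0,-10],[0,0,0],0],[[0,0,-5],[0,0,0],0],[[0,0,0],[0,0,0],0],[[0,0,0],[0,0,0],0]]'
python3 - <<'E'
from h import *
print("notch",box(-117,55,84)); p=box(-117,55,0)
plan([p[0],p[1],.18],down(-13.3))
E
```

```text
clock: 5.1
eef_pos: [0.4345, -0.209, 0.0937]
tool_rot: [0.788, 0.616, 0.0, 0.0]
contact_force: [-1.2, 1.2, 6.3]
grip_width: 0.167
grasp_force: 58.4
clock: 6.0
eef_pos: [0.4341, -0.2086, 0.178]
tool_rot: [0.787, 0.616, -0.0, -0.0]
contact_force: [0.4, -0.1, -0.1]
grip_width: 0.168
grasp_force: 59.0
notch [ 0.44329081 -0.09805934  0.084     ]
t 6.0 pos [ 0.4341 -0.2086  0.178 ] q [-0.3   0.28  0.79  2.04 -0.24  0.92  0.37]
turn [-0.  -0.  -0.6] shift now [109.6 -17.6  -2. ] shift after turn [109.7 -16.5  -2. ]
```

```bash
python3 -m inch '[[[20,-3,0],[0,0,0],0],[[30,-5,0],[0,0,0],0],[[30,-5,0],[0,0,0],0],[[20,-3,0],[0,0,-0.5],0],[[9,-1,0],[0,0,0],0],[[0,0,0],[0,0,0],0],[[0,0,0],[0,0,0],0],[[0,0,0],[0,0,0],0]]'
python3 - <<'E'
from h import *
p=np.array([.4345,-.209,0])+RB.apply([-.0165,.11,0])
plan([p[0],p[1],.18],down(-13.3))
o=[]
for n,(x0,y0) in dict(top=(335,250),side=(240,250)).items():
    im=get_image(n)[:,:,::-1][y0:y0+80,x0:x0+80]; o.append(cv2.resize(im,None,fx=5,fy=5,interpolation=cv2.INTER_CUBIC))
cv2.imwrite("pics/p1.png",np.hstack(o))
E
```

```text
clock: 6.8
eef_pos: [0.4437, -0.1003, 0.1783]
tool_rot: [0.785, 0.619, -0.0, 0.0]
contact_force: [-0.7, 0.1, -1.4]
grip_width: 0.164
grasp_force: 59.0
t 6.8 pos [ 0.4437 -0.1003  0.1783] q [-0.54  0.21  0.76  2.09 -0.18  0.9   0.09]
turn [ 0.   0.  -0.2] shift now [ 2.1 -0.5 -1.7] shift after turn [ 2.1 -0.5 -1.7]
```

View pics/p1.png

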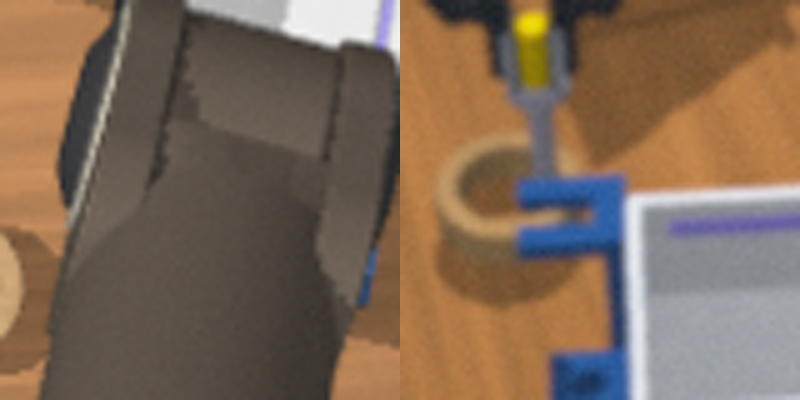

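The side view shows the pin hanging straight, above and behind the fork. The notch centre is at about px (270.4, 293.2). I'll cast that onto the fork plane.

```bash
python3 - <<'E'
from h import *
im=cv2.imread("pics/p1.png")
print("side notch",plane("side",270.4,293.2,.084), "grip mid", [plane("side",240+(535-400)/5,250+50/5,z).round(4) for z in(.19,.195)])
# fork from side: blue mask at fork
i0=cv2.imread("pics/side0.png")[:,:,::-1].copy();m,_=blobs(i0,(105,120,60),(125,255,255))
for r in range(284,305): print(r,''.join('#' if v else '.' for v in m[r,260:290]))
E
```

```text
side notch [ 0.44366908 -0.10316295  0.084     ] grip mid [array([ 0.444 , -0.0975,  0.19  ]), array([ 0.443 , -0.1029,  0.195 ])]
284 ..............................
285 ..............................
286 .....###################......
287 ....####################......
288 ....####################......
289 ....####################......
290 .....###################......
291 ...................#####......
292 ...................#####......
293 ...................#####......
294 ...................#####......
295 ............############......
296 .....###################......
297 ....####################......
298 ....####################......
299 ....####################......
300 .....#########........##......
301 ......................##......
302 ......................##......
303 ......................##......
304 .......................#......
```

```bash
python3 -m inch '[[[2,-0.5,0],[0,0,0],0],[[0,0,15],[0,0,0],0],[[0,0,10],[0,0,0],0],[[0,0,10],[0,0,0],0],[[0,0,10],[0,0,0],0],[[0,0,0],[0,0,0],0],[[0,0,0],[0,0,0],0]]'
python3 - <<'E'
from h import *
p=np.array([.4345,-.209,0])+RB.apply([-.0165,.11,0])
plan([p[0],p[1],.095],down(-13.3))
E
```

```text
clock: 7.6
eef_pos: [0.4438, -0.0972, 0.1332]
tool_rot: [0.785, 0.62, -0.0, -0.0]
contact_force: [0.4, -0.4, -1.3]
grip_width: 0.169
grasp_force: 59.0
t 7.6 pos [ 0.4438 -0.0972  0.1332] q [-0.49  0.29  0.72  2.14 -0.27  0.8   0.16]
turn [-0.   0.  -0.1] shift now [-1.   0.2 38.2] shift after turn [-1.   0.2 38.2]
```

```bash
python3 -m inch '[[[-1,0,12],[0,0,0],0],[[0,0,12],[0,0,0],0],[[0,0,9],[0,0,0],0],[[0,0,3],[0,0,0],0],[[0,0,2],[0,0,0],0],[[0,0,0],[0,0,0],0],[[0,0,0],[0,0,0],0]]'
python3 -m inch '[[[0,0,0],[0,0,0],0.25],[[0,0,0],[0,0,0],0.3],[[0,0,0],[0,0,0],0.4],[[0,0,0],[0,0,0],0.5],[[0,0,0],[0,0,0],0.5],[[0,0,0],[0,0,0],0.5],[[0,0,0],[0,0,0],0.5]]'
python3 -m inch '[[[0,0,-15],[0,0,0],0.5],[[0,0,-30],[0,0,0],0.5],[[0,0,-45],[0,0,0],0.5],[[0,0,-45],[0,0,0],0.5],[[40,0,-45],[0,0,0],0.5],[[45,0,-20],[0,0,0],0.5],[[45,0,0],[0,0,0],0.5],[[45,0,0],[0,0,0],0.5],[[0,0,0],[0,0,0],0.5],[[0,0,0],[0,0,0],0.5]]'
python3 - <<'E'
from h import *
i=get_image("side");j=get_image("top")
M=trayR(2);print("grasp",M)
P=np.array([.603,.186,.102])
# tool: z=-n, y = lateral(+)
Rt=R.from_matrix(np.c_[np.cross(M[:,1],-M[:,2]),M[:,1],-M[:,2]])
plan(P-M[:,2]*(.019)+M[:,2]*.11,Rt)
o=[cv2.resize(a[y:y+100,x:x+100,::-1],(400,400),interpolation=cv2.INTER_CUBIC) for a,x,y in((j,330,220),(i,230,250))]
cv2.imwrite("pics/p2.png",np.hstack(o))
E
```

```text
clock: 8.3
eef_pos: [0.4438, -0.098, 0.0955]
tool_rot: [0.785, 0.62, 0.0, 0.0]
contact_force: [0.3, -0.1, -0.4]
grip_width: 0.17
grasp_force: 59.0
clock: 9.0
eef_pos: [0.4437, -0.0979, 0.0953]
tool_rot: [0.785, 0.62, 0.0, -0.0]
contact_force: [-0.2, 0.5, -0.0]
grip_width: 0.503
grasp_force: 0.0
clock: 10.0
eef_pos: [0.4825, 0.0664, 0.2873]
tool_rot: [0.784, 0.621, -0.001, 0.0]
contact_force: [-0.2, -0.5, -0.1]
grip_width: 0.501
grasp_force: 0.0
grasp [[ 0.86549784 -0.0348995   0.49969541]
 [ 0.03022385  0.99939083  0.01744975]
 [-0.5         0.          0.8660254 ]]
t 10.1 pos [0.4824 0.0644 0.2876] q [-0.83  0.13  0.67  1.88 -0.08  1.17 -0.37]
turn [  27.5   21.  -102.8] shift now [158.6 132.7 106.6] shift after turn [-200.8  117.3    7.3]
```

View pics/p2.png

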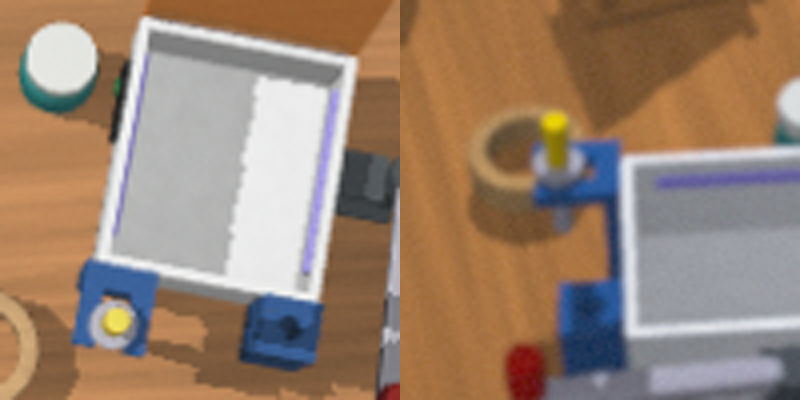

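Pin hangs centred in the notch (top view about (359,301), collar on the fork). Now the tray.

```bash
python3 -m inch '[[[0,0,0],[0,0,-8],0.6],[[0,0,0],[0,0,-8],0.6],[[0,0,0],[0,0,-8],0.6],[[0,0,0],[0,0,-8],0.6],[[0,0,0],[0,0,-8],0.6],[[0,0,0],[0,0,-8],0.6],[[0,0,0],[0,0,-8],0.6],[[0,0,0],[0,0,-8],0.6],[[0,0,0],[0,0,-8],0.6],[[0,0,0],[0,0,-8],0.6],[[0,0,0],[0,0,-8],0.6],[[0,0,0],[0,0,-8],0.6],[[0,0,0],[0,0,-8],0.6],[[0,0,0],[0,0,0],0.6]]'
python3 - <<'E'
from h import *
M=trayR(2);P=np.array([.603,.186,.102])
Rt=R.from_matrix(np.c_[np.cross(M[:,1],-M[:,2]),M[:,1],-M[:,2]])
plan(P-M[:,2]*(.019)+M[:,2]*.11,Rt)
E
```

```text
clock: 11.5
eef_pos: [0.4825, 0.064, 0.2878]
tool_rot: [-0.005, 1.0, 0.0, 0.0]
contact_force: [0.2, 0.8, -0.2]
grip_width: 0.598
grasp_force: 0.0
t 11.5 pos [0.4825 0.064  0.2878] q [-0.68  0.12  0.5   1.87 -0.06  1.17  1.42]
turn [ 0.4 30.  -1.4] shift now [-167.1  122.   107.1] shift after turn [-200.9  117.7    7.6]
```

```bash
python3 -m inch '[[[-40,30,0],[0,0,0],0.6],[[-40,30,0],[0,0,0],0.6],[[-40,30,0],[0,0,0],0.6],[[-40,30,0],[0,0,0],0.6],[[0,0,0],[0,7.5,0],0.6],[[0,0,0],[0,7.5,0],0.6],[[0,0,0],[0,7.5,0],0.6],[[0,0,0],[0,7.5,-1.4],0.6],[[0,0,0],[0,0,0],0.6],[[0,0,0],[0,0,0],0.6]]'
python3 - <<'E'
from h import *
M=trayR(2);P=np.array([.603,.186,.102])
Rt=R.from_matrix(np.c_[np.cross(M[:,1],-M[:,2]),M[:,1],-M[:,2]])
plan(P-M[:,2]*(.019)+M[:,2]*.11,Rt)
E
```

```text
clock: 12.5
eef_pos: [0.6373, 0.1864, 0.2787]
tool_rot: [-0.007, 0.976, -0.001, -0.216]
contact_force: [-0.1, -0.4, 1.1]
grip_width: 0.601
grasp_force: 0.0
t 12.5 pos [0.6373 0.1864 0.2787] q [-0.4   0.75  0.22  1.02 -0.24  1.82  1.37]
turn [ 0.6  5.1 -1.1] shift now [-51.4   1.   84.1] shift after turn [-58.6   0.8  79.2]
```

```bash
cat >> h.py <<'E'
def tool(az,tilt): # tool y at azimuth az; tilt>0: tool z leans back to robot
    ex=R.from_euler('z',az-90,degrees=True)*R.from_euler('y',tilt,degrees=True); M=ex.as_matrix()
    return R.from_matrix(np.c_[-M[:,0],M[:,1],-M[:,2]])
E
python3 -m inch '[[[0,0,0],[0,-5,0],0.6],[[0,0,0],[0,-5,0],0.6],[[0,0,0],[0,0,0],0.6],[[0,0,0],[0,0,0],0.6]]'
python3 - <<'E'
from h import *
Rt=tool(92,15);z=Rt.as_matrix()[:,2];P=np.array([.603,.186,.102])
plan(P+z*.019,Rt)
E
```

```text
clock: 12.9
eef_pos: [0.6367, 0.1873, 0.2816]
tool_rot: [-0.008, 0.992, -0.001, -0.129]
contact_force: [-0.0, -0.8, 0.9]
grip_width: 0.601
grasp_force: 0.0
t 12.9 pos [0.6367 0.1873 0.2816] q [-0.45  0.62  0.24  1.19 -0.19  1.6   1.37]
turn [ 0.3  0.2 -1. ] shift now [-13.3  -1.1 201.3] shift after turn [-1.390e+01 -1.000e-01  2.012e+02]
```

```bash
python3 -m inch '[[[-4,0,35],[0,0,-1],0.6],[[-5,0,40],[0,0,0],0.6],[[-5,0,30],[0,0,0],0.6],[[0,0,15],[0,0,0],0.6],[[0,0,0],[0,0,0],0.6],[[0,0,0],[0,0,0],0.6]]'
python3 - <<'E'
from h import *
Rt=tool(92,15);z=Rt.as_matrix()[:,2];P=np.array([.603,.186,.102])
plan(P+z*.019,Rt)
o=[cv2.resize(get_image(n)[y:y+100,x:x+100,::-1],(400,400),interpolation=cv2.INTER_CUBIC) for n,x,y in(("top",200,190),("side",250,150))]
cv2.imwrite("pics/p3.png",np.hstack(o))
E
```

```text
clock: 13.5
eef_pos: [0.6202, 0.1874, 0.1597]
tool_rot: [-0.017, 0.991, 0.0, -0.13]
contact_force: [0.4, 0.2, 0.9]
grip_width: 0.602
grasp_force: 0.0
t 13.5 pos [0.6202 0.1874 0.1597] q [-0.45  0.67  0.21  1.38 -0.2   1.36  1.4 ]
turn [0.3 0.  0. ] shift now [ 1.8 -1.2 79.2] shift after turn [ 1.7 -0.8 79.2]
```

View pics/p3.png

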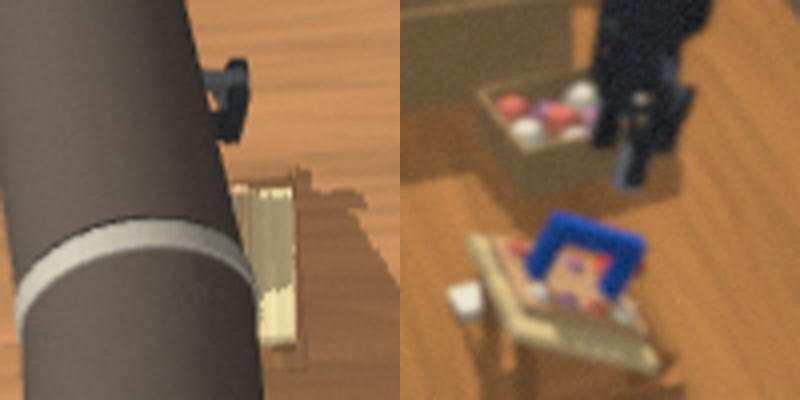

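The side view shows both fingers above the rail (mid about (620,165) in the crop, rail at (590,235)) and lined up to straddle it. I'll descend.

```bash
python3 -m inch '[[[1,-0.5,25],[0,0,0],0.6],[[0.5,-0.5,20],[0,0,0],0.6],[[0,0,15],[0,0,0],0.6],[[0,0,10],[0,0,0],0.6],[[0,0,8],[0,0,0],0.6],[[0,0,0],[0,0,0],0.6],[[0,0,0],[0,0,0],0.6]]'
python3 -m inch '[[[0,0,0],[0,0,0],0.4],[[0,0,0],[0,0,0],0.3],[[0,0,0],[0,0,0],0.2],[[0,0,0],[0,0,0],0],[[0,0,0],[0,0,0],0],[[0,0,0],[0,0,0],0],[[0,0,0],[0,0,0],0],[[0,0,0],[0,0,0],0]]'
```

```text
clock: 14.3
eef_pos: [0.5984, 0.1864, 0.0847]
tool_rot: [-0.018, 0.991, 0.001, -0.13]
contact_force: [0.0, -0.6, -0.7]
grip_width: 0.598
grasp_force: 0.0
clock: 15.1
eef_pos: [0.5984, 0.1864, 0.0848]
tool_rot: [-0.018, 0.991, 0.001, -0.13]
contact_force: [2.0, 0.6, 4.9]
grip_width: 0.202
grasp_force: 59.3
```

```bash
python3 -m inch '[[[3,0,-10],[0,0,0],0],[[5,0,-20],[0,0,0],0],[[8,0,-30],[0,0,0],0],[[10,0,-38],[0,0,0],0],[[10,0,-38],[0,0,0],0],[[8,0,-30],[0,0,0],0],[[3,0,-10],[0,0,0],0],[[0,0,0],[0,0,0],0],[[0,0,0],[0,0,0],0]]'
python3 - <<'E'
from h import *
Rt=tool(76.7,-15);z=Rt.as_matrix()[:,2];P=box(0,0,57)
plan(P+z*.019+np.array([0,0,.2]),Rt)
o=[cv2.resize(get_image(n)[y:y+100,x:x+100,::-1],(400,400),interpolation=cv2.INTER_CUBIC) for n,x,y in(("top",200,190),("side",250,130))]
cv2.imwrite("pics/p4.png",np.hstack(o))
E
```

```text
clock: 16.0
eef_pos: [0.5971, 0.1851, 0.2645]
tool_rot: [-0.018, 0.991, 0.0, -0.131]
contact_force: [-0.7, -0.4, -1.9]
grip_width: 0.196
grasp_force: 58.6
t 16.0 pos [0.5971 0.1851 0.2645] q [-0.47  0.56  0.22  1.33 -0.18  1.52  1.37]
turn [  0.3 -30.   15.5] shift now [  52.1 -363.    39. ] shift after turn [ -29.5 -366.    34.6]
```

View pics/p4.png

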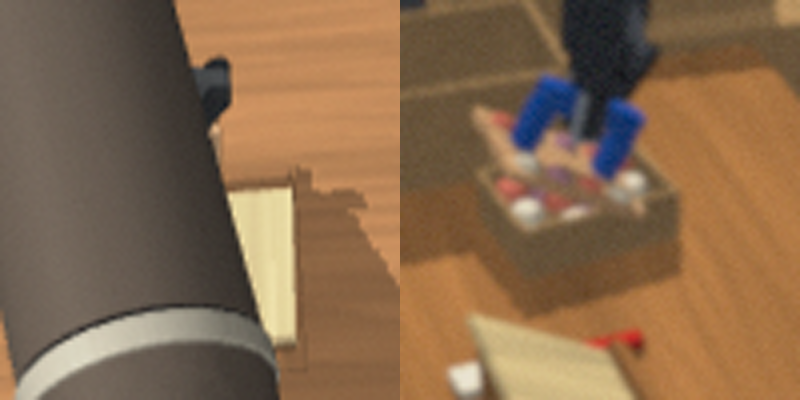

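The tray is held near the rail's middle, still leaning at about 30°. I'll level it and carry it to the box.

```bash
python3 -m inch '[[[0,0,0],[0,-6,3],0],[[0,0,0],[0,-6,3],0],[[0,0,0],[0,-6,3],0],[[0,0,0],[0,-6,3],0],[[0,0,0],[0,-6,3],0],[[-3,-20,0],[0,0,0],0],[[-3,-40,0],[0,0,0],0],[[-4,-45,0],[0,0,0],0],[[-4,-45,0],[0,0,0],0],[[-4,-45,0],[0,0,0],0],[[-4,-45,0],[0,0,0],0],[[-4,-45,0],[0,0,0],0],[[-3,-40,0],[0,0,0],0],[[0,-30,0],[0,0,0],0],[[0,-10,0],[0,0,0],0],[[0,0,0],[0,0,0],0],[[0,0,0],[0,0,0],0],[[0,0,0],[0,0,0],0]]'
python3 - <<'E'
from h import *
Rt=tool(76.7,-15);z=Rt.as_matrix()[:,2];P=box(0,0,57)
plan(P+z*.019+np.array([0,0,.15]),Rt)
o=[cv2.resize(get_image(n)[y:y+100,x:x+100,::-1],(400,400),interpolation=cv2.INTER_CUBIC) for n,x,y in(("top",340,190),("side",260,210))]
cv2.imwrite("pics/p5.png",np.hstack(o))
E
```

```text
clock: 17.9
eef_pos: [0.5444, -0.1748, 0.2712]
tool_rot: [0.11, 0.985, -0.011, 0.131]
contact_force: [0.3, 0.3, -2.4]
grip_width: 0.197
grasp_force: 58.9
t 17.9 pos [ 0.5444 -0.1748  0.2712] q [-0.23  0.14  0.52  1.92 -0.12  0.84  1.69]
turn [0.5 0.1 0.5] shift now [15.9 -4.2 81.2] shift after turn [15.7 -3.6 81.3]
```

View pics/p5.png

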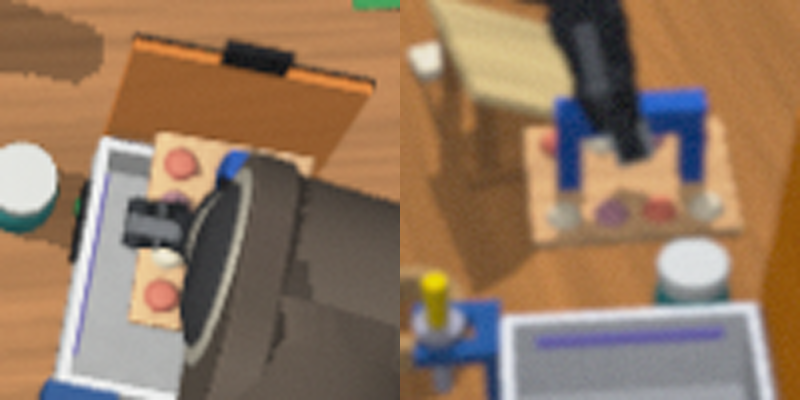

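```bash
python3 -m inch '[[[3,-1,15],[0,0,0.5],0],[[4,-1,25],[0.5,0,0],0],[[5,-1,25],[0,0,0],0],[[4,-0.5,16],[0,0,0],0],[[0,0,0],[0,0,0],0],[[0,0,0],[0,0,0],0]]'
python3 - <<'E'
from h import *
Rt=tool(76.7,-15);z=Rt.as_matrix()[:,2];P=box(0,0,57)
plan(P+z*.019+np.array([0,0,.07]),Rt)
plan(P+z*.019+np.array([0,0,.003]),Rt)
E
```

```text
clock: 18.6
eef_pos: [0.5493, -0.1808, 0.1897]
tool_rot: [0.116, 0.985, -0.016, 0.131]
contact_force: [-0.6, 0.1, -1.1]
grip_width: 0.198
grasp_force: 58.8
t 18.6 pos [ 0.5493 -0.1808  0.1897] q [-0.18  0.25  0.49  2.01 -0.21  0.66  1.77]
turn [-0.   0.1 -0.1] shift now [21.4  1.2 78.2] shift after turn [21.2  1.1 78.2]
t 18.6 pos [ 0.5493 -0.1808  0.1897] q [-0.18  0.25  0.49  2.01 -0.21  0.66  1.77]
turn [-0.   0.1 -0.1] shift now [ 38.9   1.2 142.8] shift after turn [ 38.6   1.1 142.9]
```

```bash
python3 -m inch '[[[5,0.5,20],[0,0,0],0],[[7,0.5,25],[0,0,0],0],[[6,0,22],[0,0,0],0],[[5,0,18],[0,0,0],0],[[4,0,15],[0,0,0],0],[[4,0,14],[0,0,0],0],[[3,0,10],[0,0,0],0],[[2,0,8],[0,0,0],0],[[0,0,0],[0,0,0],0],[[0,0,0],[0,0,0],0]]'
python3 - <<'E'
from h import *
Rt=tool(76.7,-15);z=Rt.as_matrix()[:,2];P=box(0,0,57)
plan(P+z*.019,Rt)
E
```

```text
clock: 19.6
eef_pos: [0.5493, -0.1804, 0.0531]
tool_rot: [0.116, 0.984, -0.016, 0.131]
contact_force: [0.6, 0.2, -2.4]
grip_width: 0.197
grasp_force: 58.9
t 19.6 pos [ 0.5493 -0.1804  0.0531] q [-0.02  0.46  0.31  2.12 -0.43  0.35  1.97]
turn [-0.   0.2 -0.1] shift now [ 4.   0.7 13.9] shift after turn [ 4.   0.7 13.9]
```

```bash
python3 -m inch '[[[1,0,4],[0,0,0],0],[[1,0,3],[0,0,0],0],[[1,0,3],[0,0,0],0],[[0,0,0],[0,0,0],0],[[0,0,0],[0,0,0],0]]'
```

```text
clock: 20.1
eef_pos: [0.5485, -0.1802, 0.042]
tool_rot: [0.116, 0.984, -0.016, 0.131]
contact_force: [0.6, -0.5, -2.8]
grip_width: 0.197
grasp_force: 58.9
```

```bash
python3 -m inch '[[[0.5,0,2],[0,0,0],0],[[0,0,0],[0,0,0],0],[[0,0,0],[0,0,0],0]]'
```

```text
clock: 20.4
eef_pos: [0.5486, -0.1802, 0.04]
tool_rot: [0.116, 0.984, -0.016, 0.131]
contact_force: [-0.5, 0.1, -1.7]
grip_width: 0.205
grasp_force: 58.9
```

```bash
python3 -m inch '[[[0.5,0,1.5],[0,0,0],0],[[0,0,0],[0,0,0],0],[[0,0,0],[0,0,0],0]]'; python3 -m inch '[[[0.5,0,1.5],[0,0,0],0],[[0,0,0],[0,0,0],0],[[0,0,0],[0,0,0],0]]'
```

```text
clock: 20.7
eef_pos: [0.5485, -0.1802, 0.0384]
tool_rot: [0.116, 0.984, -0.016, 0.131]
contact_force: [0.2, -0.8, -2.9]
grip_width: 0.199
grasp_force: 58.9
clock: 21.0
eef_pos: [0.5484, -0.1802, 0.0369]
tool_rot: [0.116, 0.984, -0.016, 0.131]
contact_force: [1.5, -0.6, -3.2]
grip_width: 0.2
grasp_force: 58.9
```

```bash
python3 -m inch '[[[0.5,0,1.5],[0,0,0],0],[[0,0,0],[0,0,0],0],[[0,0,0],[0,0,0],0]]'; python3 -m inch '[[[0.5,0,1.5],[0,0,0],0],[[0,0,0],[0,0,0],0],[[0,0,0],[0,0,0],0]]'
```

```text
clock: 21.3
eef_pos: [0.5486, -0.1802, 0.0359]
tool_rot: [0.116, 0.984, -0.015, 0.131]
contact_force: [-3.3, 2.0, 5.5]
grip_width: 0.202
grasp_force: 60.1
clock: 21.6
eef_pos: [0.5487, -0.1802, 0.0359]
tool_rot: [0.116, 0.984, -0.015, 0.132]
contact_force: [-11.5, 4.0, 25.5]
grip_width: 0.199
grasp_force: 63.4
```

```bash
python3 -m inch '[[[-0.3,0,-1.2],[0,0,0],0],[[0,0,0],[0,0,0],0.25],[[0,0,0],[0,0,0],0.35],[[0,0,0],[0,0,0],0.45],[[0,0,0],[0,0,0],0.45],[[0,0,0],[0,0,0],0.45]]'
python3 -m inch '[[[0,0,-10],[0,0,0],0.45],[[0,0,-20],[0,0,0],0.45],[[0,0,-35],[0,0,0],0.45],[[0,0,-45],[0,0,0],0.45],[[0,0,-45],[0,0,0],0.45],[[0,0,-45],[0,0,0],0.45],[[0,0,-45],[0,0,0],0.3],[[40,0,0],[0,0,0],0.1],[[40,0,0],[0,0,0],0],[[0,0,0],[0,0,0],0],[[0,0,0],[0,0,0],0]]'
python3 - <<'E'
from h import *
i=get_image("side");j=get_image("top")
print(read_state()["eef_pos"],read_state()["joint_positions"].round(2))
o=[cv2.resize(a[y:y+120,x:x+120,::-1],(400,400),interpolation=cv2.INTER_CUBIC) for a,x,y in((j,335,190),(i,250,230))]
cv2.imwrite("pics/p6.png",np.hstack(o))
E
```

```text
clock: 22.2
eef_pos: [0.5482, -0.1801, 0.0348]
tool_rot: [0.116, 0.984, -0.016, 0.131]
contact_force: [0.4, -0.4, 0.3]
grip_width: 0.447
grasp_force: 0.0
clock: 23.3
eef_pos: [0.4105, -0.1471, 0.2512]
tool_rot: [0.116, 0.984, -0.015, 0.132]
contact_force: [0.7, 0.5, 0.2]
grip_width: 0.002
grasp_force: 0.0
[ 0.41186354 -0.14749335  0.25143788] [-0.34 -0.15  0.52  2.21  0.12  0.8   1.45]
```

View pics/p6.png

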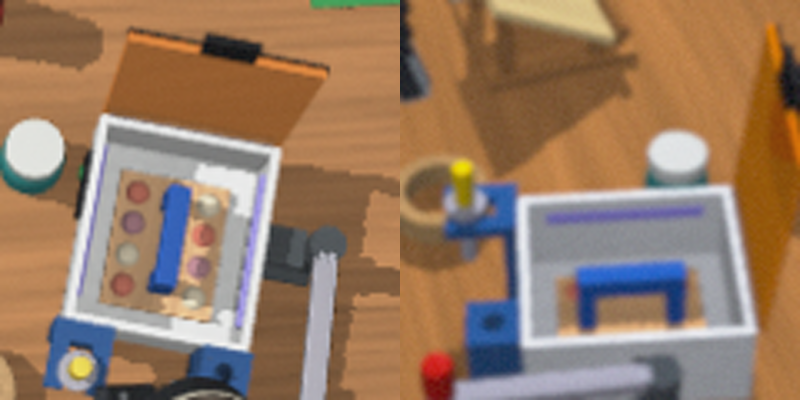

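The tray lies flat in the box and nearly centred. I'll check its centre and plan the move over the lid.

```bash
python3 - <<'E'
from h import *
c=plane("top",384.8,263.2,.014);print("tray in box",RB.inv().apply(c-BX)*1000)
t=plane("top",335+232/3.33,190+47/3.33,.255);print("tab in box",RB.inv().apply(t-BX)*1000)
a=box(155,0,340);plan(a,tool(76.7,0))
for th in np.linspace(1.7,0,18):
    r=165;print(round(th,2),round(81-r*np.cos(th)+7*np.sin(th)+11,1),round(75+r*np.sin(th)+7*np.cos(th),1),end=" | ")
E
```

```text
tray in box [ 1.18710133 -2.56331842 14.        ]
tab in box [101.89239255  -2.27406097 255.        ]
t 23.4 pos [ 0.4119 -0.1475  0.2514] q [-0.34 -0.15  0.52  2.21  0.12  0.8   1.45]
turn [-0.  15.2 -0.2] shift now [-304.2    1.2   -9. ] shift after turn [-291.2    0.3  -88.6]
1.7 120.2 237.7 | 1.6 103.8 239.7 | 1.5 87.3 240.1 | 1.4 70.9 238.8 | 1.3 54.6 235.9 | 1.2 38.7 231.3 | 1.1 23.4 225.2 | 1.0 8.7 217.6 | 0.9 -5.1 208.6 | 0.8 -17.9 198.2 | 0.7 -29.7 186.6 | 0.6 -40.2 173.9 | 0.5 -49.4 160.2 | 0.4 -57.2 145.7 | 0.3 -63.6 130.4 | 0.2 -68.3 114.6 | 0.1 -71.5 98.4 | 0.0 -73.0 82.0 |
```

```bash
python3 -m inch '[[[8,0,-30],[0,0,0],0],[[8,0,-30],[0,0,0],0],[[8,0,-30],[0,0,0],0],[[0,0,0],[0,7.5,0],0],[[0,0,0],[0,7.5,0],0],[[-25,0,0],[0,0,0],0],[[-40,0,0],[0,0,0],0],[[-40,0,0],[0,0,0],0],[[-45,0,0],[0,0,0],0],[[-45,0,0],[0,0,0],0],[[-40,0,0],[0,0,0],0],[[-35,0,0],[0,0,0],0],[[-25,0,0],[0,0,0],0],[[0,0,0],[0,0,0],0],[[0,0,0],[0,0,0],0]]'
python3 - <<'E'
from h import *
plan(box(155,0,237),tool(76.7,0))
E
```

```text
clock: 24.9
eef_pos: [0.6577, -0.2074, 0.3222]
tool_rot: [0.117, 0.993, -0.0, 0.0]
contact_force: [-0.3, 0.6, 0.3]
grip_width: 0.001
grasp_force: 0.0
t 24.9 pos [ 0.6577 -0.2074  0.3222] q [-0.04  0.49  0.43  1.31 -0.2   1.38  1.73]
turn [-0.1  0.  -0.2] shift now [-38.2   2.3  85.2] shift after turn [-38.2   2.1  85.2]
```

```bash
python3 -m inch '[[[-19,1,0],[0,0,0],0],[[-19,1,0],[0,0,0],0],[[0,0,20],[0,0,0],0],[[0,0,25],[0,0,0],0],[[0,0,25],[0,0,0],0],[[0,0,15],[0,0,0],0],[[0,0,0],[0,0,0],0],[[0,0,0],[0,0,0],0]]'
python3 - <<'E'
from h import *
plan(box(120,0,237),tool(76.7,0))
E
```

```text
clock: 25.7
eef_pos: [0.695, -0.2141, 0.2401]
tool_rot: [0.117, 0.993, -0.0, 0.002]
contact_force: [0.5, -0.2, 0.7]
grip_width: -0.001
grasp_force: 0.0
t 25.7 pos [ 0.695  -0.2141  0.2401] q [-0.01  0.6   0.41  1.32 -0.24  1.26  1.74]
turn [ 0.   0.2 -0.2] shift now [34.7 -0.1  2.9] shift after turn [34.7  0.   3.1]
```

```bash
python3 -m inch '[[[15,0,2],[0,0,0],0],[[12,0,1],[0,0,0],0],[[8,0,0],[0,0,0],0],[[10,0,-1],[0,0,0],0],[[12,0,-1],[0,0,0],0],[[14,0,0],[0,0,0],0],[[14,0,1],[0,0,0],0],[[16,0,2],[0,0,0],0],[[16,0,4],[0,0,0],0],[[0,0,0],[0,0,0],0],[[0,0,0],[0,0,0],0]]'
python3 - <<'E'
from h import *
plan(box(38.7,0,231.3),tool(76.7,0))
E
```

```text
clock: 26.8
eef_pos: [0.5815, -0.1867, 0.2316]
tool_rot: [0.117, 0.993, 0.0, 0.002]
contact_force: [0.1, 0.1, 0.6]
grip_width: -0.004
grasp_force: 0.0
t 26.8 pos [ 0.5815 -0.1867  0.2316] q [-0.08  0.4   0.43  1.66 -0.18  1.12  1.73]
turn [ 0.   0.2 -0.2] shift now [-0.8 -0.5  0.3] shift after turn [-0.8 -0.5  0.3]
```

The picture views are used up, so I'll check the lid numerically from its amber mask.

```bash
cat >> h.py <<'E'
def lidcheck():
    for n,(x0,y0,x1,y1) in dict(side=(250,200,400,390),top=(330,170,460,320)).items():
        a=get_image(n)[y0:y1,x0:x1].copy()
        m=cv2.inRange(cv2.cvtColor(a,cv2.COLOR_RGB2HSV),(8,210,60),(24,255,255))
        k,l,s,c=cv2.connectedComponentsWithStats(m)
        if k>1:
            i=1+s[1:,4].argmax(); print(n,"amber bbox",s[i][:2]+[x0,y0],s[i][:2]+s[i][2:4]+[x0,y0],"area",s[i][4])
    for t in(1.67,1.2,.8,.4,.1,0):
        for n in("side","top"):
            q=np.array([proj(n,box(81-r*np.cos(t),y,75+r*np.sin(t))) for r in(0,162) for y in(-71,71)]);print(t,n,q.min(0).round(),q.max(0).round(),end="; ")
        print()
E
python3 - <<'E'
from h import *
lidcheck()
E
```

```text
side amber bbox [383 212] [393 231] area 128
1.67 side [348. 235.] [369. 328.]; 1.67 top [364. 203.] [432. 234.]; 
1.2 side [326. 241.] [357. 328.]; 1.2 top [364. 225.] [427. 246.]; 
0.8 side [303. 253.] [357. 328.]; 0.8 top [361. 225.] [421. 271.]; 
0.4 side [288. 270.] [357. 328.]; 0.4 top [357. 225.] [418. 288.]; 
0.1 side [284. 284.] [357. 329.]; 0.1 top [355. 225.] [418. 295.]; 
0 side [284. 285.] [357. 334.]; 0 top [354. 225.] [418. 296.];
```

```bash
python3 - <<'E'
from h import *
a=cv2.imread("pics/side0.png");h=cv2.cvtColor(a,cv2.COLOR_BGR2HSV);print(h[285,357:368].tolist());print(h[300,380].tolist())
cur=get_image("side");hc=cv2.cvtColor(cur,cv2.COLOR_RGB2HSV)
for n,H in(("start",h),("now",hc)):
    m=cv2.inRange(H,(8,225,60),(25,255,255))[225:340,280:375]
    print(n); [print(''.join('#' if v else '.' for v in r[::2])) for r in m[::5]]
E
```

```text
[[17, 237, 140], [16, 237, 141], [17, 237, 142], [17, 237, 142], [16, 237, 139], [17, 236, 137], [16, 236, 133], [16, 236, 131], [16, 225, 135], [17, 236, 131], [16, 218, 137]]
[15, 152, 153]
start
................................................
................................................
................................................
........................................##......
........................................###.....
.......................................###......
........................................##......
......................................###.#.....
......................................#######...
......................................########..
.....................................##.######..
......................................#########.
.....................................########...
.....................................###.####...
......................................######....
......................................##.##.....
......................................#####.....
.......................................#.#......
....................
[... 655 characters left out ...]
..............
..............................#.................
................................................
...............................##...............
................................................
................................................
................................................
................................................
................................................
................................................
................................................
................................................
................................................
................................................
................................................
```

Lid edge in the side view went from x≈358 to x≈328, which matches θ≈1.2. I'll carry on along the arc.

```bash
python3 -m inch '[[[15,0,6],[0,0,0],0],[[15,0,8],[0,0,0],0],[[14,0,9],[0,0,0],0],[[13,0,10],[0,0,0],0],[[12,0,12],[0,0,0],0],[[10,0,13],[0,0,0],0],[[9,0,14],[0,0,0],0],[[8,0,14],[0,0,0],0],[[6,0,15],[0,0,0],0],[[5,0,16],[0,0,0],0],[[0,0,0],[0,0,0],0],[[0,0,0],[0,0,0],0]]'
python3 - <<'E'
from h import *
plan(box(-75,0,82),tool(76.7,0))
E
```

```text
clock: 28.15
eef_pos: [0.4779, -0.1621, 0.1135]
tool_rot: [0.118, 0.993, -0.0, 0.001]
contact_force: [0.4, 0.6, 0.9]
grip_width: 0.002
grasp_force: 0.0
t 28.1 pos [ 0.4779 -0.1621  0.1135] q [-0.09  0.36  0.39  2.03 -0.2   0.78  1.76]
turn [ 0.   0.2 -0.2] shift now [ 6.5 -0.7 31.5] shift after turn [ 6.4 -0.7 31.5]
```

```bash
python3 -m inch '[[[4,0,10],[0,0,0],0],[[2,0,9],[0,0,0],0],[[1,0,7],[0,0,0],0],[[0,0,4],[0,0,0],0],[[0,0,1],[0,0,0],0],[[0,0,0],[0,0,0],0]]'
python3 -m inch '[[[0,0,1],[0,0,0],0],[[0,0,0],[0,0,0],0],[[0,0,0],[0,0,0],0]]'
```

```text
clock: 28.75
eef_pos: [0.4702, -0.16, 0.0821]
tool_rot: [0.118, 0.993, 0.0, 0.001]
contact_force: [-0.2, -0.2, 1.3]
grip_width: 0.0
grasp_force: 0.4
clock: 29.05
eef_pos: [0.4703, -0.16, 0.0819]
tool_rot: [0.118, 0.993, 0.0, 0.001]
contact_force: [-4.7, 0.6, 12.6]
grip_width: 0.001
grasp_force: 6.3
```

Lid is shut: 12.6 N at z = 0.0819. I'll lift and locate the knob.

```bash
python3 -m inch '[[[0,0,-5],[0,0,0],0],[[0,0,-35],[0,0,0],0],[[0,0,-45],[0,0,0],0],[[0,0,-45],[0,0,0],0.2],[[0,20,-45],[0,0,0],0.5],[[0,40,0],[0,0,0],0.5],[[0,40,0],[0,0,0],0.5],[[0,0,0],[0,0,0],0.5],[[0,0,0],[0,0,0],0.5]]'
python3 - <<'E'
from h import *
c={}
for n,(x0,y0,x1,y1) in dict(top=(415,300,445,335),side=(245,325,280,365)).items():
    f=get_image(n); a=f[y0:y1,x0:x1].astype(int)
    m=((a[...,0]>90)&(a[...,1]<a[...,0]*.3)&(a[...,2]<a[...,0]*.3)).astype(np.uint8)
    k,l,s,cc=cv2.connectedComponentsWithStats(m)
    if k>1:
        i=1+s[1:,4].argmax();c[n]=cc[i]+[x0,y0];print(n,c[n],s[i])
if len(c)==2: p,e=tri(c["top"],c["side"]);print(p,e);v=RB.inv().apply(p-BX)*1000;print("box",v,"phi",np.arctan2(-(v[0]-10),v[1]+115),np.hypot(v[0]-10,v[1]+115))
for n in c:
  for z in (.115,): 
    v=RB.inv().apply(plane(n,*c[n],z)-BX)*1000;print(n,v)
plan(box(-134,-125,200),tool(76.7,0))
E
```

```text
clock: 29.95
eef_pos: [0.4935, -0.062, 0.2562]
tool_rot: [0.116, 0.993, -0.0, 0.001]
contact_force: [-0.0, -0.3, 0.2]
grip_width: 0.499
grasp_force: 0.0
top [428.68421053 319.49122807] [ 9 16 10  8 57]
side [260.86956522 342.54347826] [12 12  9 13 92]
[ 0.38468578 -0.26467495  0.11345661] 0.0016670310483152605
box [-135.70329788 -120.62886092  113.4566079 ] phi 1.6094094757343167 145.81198540593124
top [-135.00535504 -120.19481165  115.        ]
side [-136.40006363 -121.98318603  115.        ]
t 30.1 pos [ 0.4932 -0.0638  0.2562] q [-0.3   0.17  0.38  1.89 -0.07  1.1   1.44]
turn [-0.   0.2 -0.3] shift now [  56.8 -225.    56.1] shift after turn [  57.7 -224.8   56.2]
```

```bash
python3 -m inch '[[[12,-42,0],[0,0,0],0.6],[[12,-45,0],[0,0,0],0.6],[[12,-45,0],[0,0,0],0.6],[[12,-45,0],[0,0,0],0.6],[[11,-44,0],[0,0,0],0.6],[[0,0,40],[0,0,0],0.6],[[0,0,40],[0,0,0],0.6],[[0,0,0],[0,0,0],0.6],[[0,0,0],[0,0,0],0.6]]'
python3 - <<'E'
from h import *
plan(box(-135.5,-121,102),tool(76.7,0))
E
```

```text
clock: 30.95
eef_pos: [0.3841, -0.2648, 0.1765]
tool_rot: [0.118, 0.993, -0.0, 0.001]
contact_force: [0.9, -0.1, 0.5]
grip_width: 0.597
grasp_force: 0.0
t 30.9 pos [ 0.3841 -0.2648  0.1765] q [ 0.03  0.21  0.55  2.06 -0.14  0.9   1.99]
turn [-0.   0.1 -0.3] shift now [-0.7 -0.1 74.5] shift after turn [-0.8 -0.1 74.5]
```

```bash
python3 -m inch '[[[0,0,25],[0,0,-2],0.6],[[0,0,25],[0,0,0],0.6],[[0,0,16],[0,0,0],0.6],[[0,0,8],[0,0,0],0.6],[[0,0,0],[0,0,0],0.6],[[0,0,0],[0,0,0],0.3],[[0,0,0],[0,0,0],0],[[0,0,0],[0,0,0],0],[[0,0,0],[0,0,0],0],[[0,0,0],[0,0,0],0],[[0,0,0],[0,0,0],0]]'
```

```text
clock: 32.05
eef_pos: [0.3859, -0.2645, 0.1034]
tool_rot: [0.1, 0.995, -0.0, 0.003]
contact_force: [-1.4, 0.5, 6.3]
grip_width: 0.239
grasp_force: 58.3
```

```bash
python3 -m inch '[[[-0.6,9.7,0],[0,0,3.8],0],[[-1.3,19.4,0],[0,0,7.7],0],[[-1.3,19.4,0],[0,0,7.7],0],[[-1.3,19.4,0],[0,0,7.7],0],[[-1.3,19.4,0],[0,0,7.7],0],[[-0.6,9.7,0],[0,0,3.8],0],[[0,0,0],[0,0,0],0],[[0,0,0],[0,0,0],0]]'
cat >> h.py <<'E'
def bar(dphi=0):
    s=read_state();v=RB.inv().apply(s["eef_pos"]-BX)*1000-[10,-115,0];p=np.arctan2(-v[0],v[1])
    y=R.from_quat(s["tool_rot"]).as_matrix()[:,1];print("phi",p,"r",np.hypot(*v[:2]),"tool y az in box",np.degrees(np.arctan2(y[1],y[0]))+13.3,"q",s["joint_positions"].round(2))
E
python3 -c "
from h import *
bar()"
```

```text
clock: 32.85
eef_pos: [0.4349, -0.1815, 0.1034]
tool_rot: [0.421, 0.907, 0.001, 0.002]
contact_force: [-2.6, 3.2, 10.4]
grip_width: 0.236
grasp_force: 59.8
phi 0.9278389097644896 r 144.9242488925336 tool y az in box 53.44556081044685 q [-0.23  0.36  0.65  2.13 -0.33  0.74  1.33]
```

```bash
python3 -m inch '[[[-0.6,9.6,0],[0,0,3.8],0],[[-1.3,19.2,0],[0,0,7.6],0],[[-1.3,19.2,0],[0,0,7.6],0],[[-1.3,19.2,0],[0,0,7.6],0],[[-1.3,19.2,0],[0,0,7.6],0],[[-1.3,19.2,0],[0,0,7.6],0],[[-0.6,9.6,0],[0,0,3.8],0],[[0,0,0],[0,0,0],0],[[0,0,0],[0,0,0],0]]'
python3 -c "
from h import *
bar()"
```

```text
clock: 33.75
eef_pos: [0.5428, -0.1482, 0.1035]
tool_rot: [0.74, 0.673, 0.002, 0.001]
contact_force: [-1.2, 2.8, 5.2]
grip_width: 0.239
grasp_force: 59.2
phi 0.12827621605103345 r 145.26245923089957 tool y az in box 7.844833546478028 q [-0.41  0.57  0.81  1.92 -0.53  0.88  0.58]
```

```bash
python3 -m inch '[[[-0.3,7,0],[0,0,3],0],[[-0.2,6,0],[0,0,3],0],[[0,0,0],[0,0,0],0],[[0,0,0],[0,0,0],0]]'
python3 -m inch '[[[0,4,0],[0,0,1],0],[[0,0,0],[0,0,0],0],[[0,0,0],[0,0,0],0]]'
python3 -c "
from h import *
bar()"
```

```text
clock: 34.15
eef_pos: [0.5559, -0.1502, 0.1035]
tool_rot: [0.773, 0.634, 0.002, 0.001]
contact_force: [1.7, 5.2, 5.6]
grip_width: 0.235
grasp_force: 59.3
clock: 34.45
eef_pos: [0.5594, -0.1509, 0.1036]
tool_rot: [0.779, 0.627, 0.002, 0.001]
contact_force: [0.4, 5.6, 5.8]
grip_width: 0.24
grasp_force: 59.3
phi 0.012854588870257628 r 145.26370180238877 tool y az in box 0.9462227686430964 q [-0.41  0.6   0.84  1.88 -0.57  0.91  0.48]
```

Not at the stop yet by force, so I'll push on gently.

```bash
python3 -m inch '[[[0,2,0],[0,0,0],0],[[0,0,0],[0,0,0],0],[[0,0,0],[0,0,0],0]]'
python3 -m inch '[[[0,2,0],[0,0,0],0],[[0,0,0],[0,0,0],0],[[0,0,0],[0,0,0],0]]'
python3 -c "
from h import *
bar()"
```

```text
clock: 34.75
eef_pos: [0.5608, -0.1512, 0.1035]
tool_rot: [0.779, 0.627, 0.002, 0.0]
contact_force: [-0.8, 5.3, 8.2]
grip_width: 0.234
grasp_force: 59.4
clock: 35.05
eef_pos: [0.5624, -0.1516, 0.1035]
tool_rot: [0.78, 0.626, 0.002, -0.0]
contact_force: [-2.8, 6.4, 9.3]
grip_width: 0.238
grasp_force: 59.6
phi -0.008317400163785512 r 145.31301555858744 tool y az in box 0.8686939183902265 q [-0.41  0.61  0.83  1.87 -0.57  0.91  0.48]
```

```bash
python3 -m inch '[[[0,2,0],[0,0,0],0],[[0,0,0],[0,0,0],0],[[0,0,0],[0,0,0],0]]'
python3 -m inch '[[[0,-1,0],[0,0,0],0.25],[[0,0,0],[0,0,0],0.35],[[0,0,0],[0,0,0],0.5],[[0,0,0],[0,0,0],0.5],[[0,0,0],[0,0,0],0.5],[[0,0,-15],[0,0,0],0.5],[[0,0,-40],[0,0,0],0.5],[[0,0,-45],[0,0,0],0.5],[[0,0,-45],[0,0,0],0.5],[[45,0,0],[0,0,0],0.5],[[45,0,0],[0,0,0],0.5],[[45,0,0],[0,0,0],0.5],[[45,0,0],[0,0,0],0.5],[[45,0,0],[0,0,0],0.5],[[0,0,0],[0,0,0],0.5],[[0,0,0],[0,0,0],0.5]]'
python3 - <<'E'
from h import *
c={}
for n in("top","side"):
    f=get_image(n);ctr=proj(n,box(10,30,113)).astype(int);x0,y0=ctr-18;a=f[y0:y0+36,x0:x0+36].astype(int)
    m=((a[...,0]>90)&(a[...,1]<a[...,0]*.3)&(a[...,2]<a[...,0]*.3)).astype(np.uint8)
    k,l,s,cc=cv2.connectedComponentsWithStats(m)
    if k>1:
        i=1+s[1:,4].argmax();c[n]=cc[i]+[x0,y0];v=RB.inv().apply(plane(n,*c[n],.115)-BX)*1000;print(n,s[i],v,"phi",np.arctan2(-(v[0]-10),v[1]+115))
    q=f[:,:,::-1].copy(); h=cv2.cvtColor(q,cv2.COLOR_BGR2HSV)
    m=cv2.inRange(h,(24,150,110),(33,255,255));pc=proj(n,box(-117,55,110)).astype(int);mm=m[pc[1]-15:pc[1]+15,pc[0]-15:pc[0]+15];ys,xs=np.nonzero(mm)
    print("pin grip",len(xs),(RB.inv().apply(plane(n,xs.mean()+pc[0]-15,ys.mean()+pc[1]-15,.11)-BX)*1000).round(1) if len(xs) else "")
    m=cv2.inRange(h,(8,200,60),(25,255,255))[225:345,275:375] if n=="side" else None
    if m is not None: ys,xs=np.nonzero(m);print("lid px",len(xs),(xs.min()+275,ys.min()+225,xs.max()+275,ys.max()+225) if len(xs) else "")
E
```

```text
clock: 35.35
eef_pos: [0.5639, -0.152, 0.1035]
tool_rot: [0.78, 0.626, 0.002, -0.0]
contact_force: [-3.3, 5.8, 10.1]
grip_width: 0.235
grasp_force: 59.7
clock: 36.95
eef_pos: [0.6117, 0.0676, 0.2482]
tool_rot: [0.779, 0.627, 0.001, 0.001]
contact_force: [-0.2, -1.2, 0.4]
grip_width: 0.501
grasp_force: 0.0
top [15 14  8  9 32] [ 11.80162677  31.9168443  115.        ] phi -0.012262286743840488
pin grip 27 [-117.6   57.   110. ]
side [17 14  6 12 62] [ 10.66119809  26.32996269 115.        ] phi -0.004678365791717878
pin grip 61 [-119.1   57.8  110. ]
lid px 1836 (np.int64(290), np.int64(269), np.int64(370), np.int64(330))
```

```bash
python3 -c "
from rig import *
print(hand_in())"
```

```text
the job is handed in; nothing more can be done
None
```

The job is handed in at about 37 s of the 70 s limit: the pin hangs in the notch, the tray lies flat in the box, the lid is shut and the clamp bar is across it at about 0 rad; the last checks on pin, lid and bar were by measurement only, and `hand_in()` returned no verdict.

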